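Find the empty board pocket and push its flap open

TASK

One of the five pockets in the blue board magazine is empty and has to be opened for the next stack of LED boards. Press lightly on the white flaps (the orange marks show where) to find the one that rocks (the others rest on full pockets and must not be forced), and push that one down until it stands open at 45 degrees or more; it stays where you leave it. Pick nothing up, leave everything else where it stands and finish clear of the magazine.

Things in the scene. Friction and masses are not known exactly. Their poses are not given: they have to be found in the camera images.
- magazine: fixed blue board magazine, deck 85 mm above the work surface; 166 mm deep (its x, -62 to +104 mm), 434 mm wide (its y). Origin on the work surface below the flap row; z up, x away from the robot (turned up to 0.3 rad). Five pockets side by side along y, each 64 mm wide, 102 mm long (x -49 to +53 mm), 79 mm deep, under white flaps; behind them, at deck height, a solid rear ledge
- pocket_mid (a point): centre of the deck over the middle pocket, 85 mm up, 2 mm beyond the magazine's origin in its x. Four pockets (which ones cannot be seen) are full of boards to about 1.5 mm below the flap; the fifth holds only a 6 mm plate on its floor
- flap1 (a joint): angle (rad) of flap1. 0 = shut, flush with the deck; grows as its robot's-side end dips into the pocket (the rear end rises); stop at 1.0. Over a full pocket it dips at most about 0.04 rad (2 mm at the mark), then is solid; over the empty one it turns against a light even friction (0.06 N m, 1.5 N at the mark) and stays at whatever angle it is left
- flap1_mark (a point): centre of the orange press mark (22 mm across) on the top face of flap1, at y = 156 mm in the magazine's frame; moves with the flap. White flap 96 (x) x 61 (y) x 6 mm; hinge along y, 40 mm behind the mark (away from the robot), 3 mm below the top face, 66 mm from the robot's-side end and 30 mm from the rear end
- flap2 (a joint): angle (rad) of flap2. 0 = shut, flush with the deck; grows as its robot's-side end dips into the pocket (the rear end rises); stop at 1.0. Over a full pocket it dips at most about 0.04 rad (2 mm at the mark), then is solid; over the empty one it turns against a light even friction (0.06 N m, 1.5 N at the mark) and stays at whatever angle it is left
- flap2_mark (a point): centre of the orange press mark (22 mm across) on the top face of flap2, at y = 78 mm in the magazine's frame; moves with the flap. White flap 96 (x) x 61 (y) x 6 mm; hinge along y, 40 mm behind the mark (away from the robot), 3 mm below the top face, 66 mm from the robot's-side end and 30 mm from the rear end
- flap3 (a joint): angle (rad) of flap3. 0 = shut, flush with the deck; grows as its robot's-side end dips into the pocket (the rear end rises); stop at 1.0. Over a full pocket it dips at most about 0.04 rad (2 mm at the mark), then is solid; over the empty one it turns against a light even friction (0.06 N m, 1.5 N at the mark) and stays at whatever angle it is left
- flap3_mark (a point): centre of the orange press mark (22 mm across) on the top face of flap3, at y = 0 mm in the magazine's frame; moves with the flap. White flap 96 (x) x 61 (y) x 6 mm; hinge along y, 40 mm behind the mark (away from the robot), 3 mm below the top face, 66 mm from the robot's-side end and 30 mm from the rear end
- flap4 (a joint): angle (rad) of flap4. 0 = shut, flush with the deck; grows as its robot's-side end dips into the pocket (the rear end rises); stop at 1.0. Over a full pocket it dips at most about 0.04 rad (2 mm at the mark), then is solid; over the empty one it turns against a light even friction (0.06 N m, 1.5 N at the mark) and stays at whatever angle it is left
- flap4_mark (a point): centre of the orange press mark (22 mm across) on the top face of flap4, at y = -78 mm in the magazine's frame; moves with the flap. White flap 96 (x) x 61 (y) x 6 mm; hinge along y, 40 mm behind the mark (away from the robot), 3 mm below the top face, 66 mm from the robot's-side end and 30 mm from the rear end
- flap5 (a joint): angle (rad) of flap5. 0 = shut, flush with the deck; grows as its robot's-side end dips into the pocket (the rear end rises); stop at 1.0. Over a full pocket it dips at most about 0.04 rad (2 mm at the mark), then is solid; over the empty one it turns against a light even friction (0.06 N m, 1.5 N at the mark) and stays at whatever angle it is left
- flap5_mark (a point): centre of the orange press mark (22 mm across) on the top face of flap5, at y = -156 mm in the magazine's frame; moves with the flap. White flap 96 (x) x 61 (y) x 6 mm; hinge along y, 40 mm behind the mark (away from the robot), 3 mm below the top face, 66 mm from the robot's-side end and 30 mm from the rear end
- paste_jar: small closed round jar, 32 mm across, 34 mm tall, standing on the magazine's rear ledge; origin at the centre of its underside. Bystander
- strip: white LED strip board 20 x 90 x 5 mm lying on the magazine's rear ledge; origin at the centre of its underside. Bystander
- screwdriver: screwdriver with grey handle, 160 mm long, lying on the mat to the right of the magazine; origin near its middle. Bystander
- panel: white LED board 100 x 80 x 5 mm lying on the mat; origin at the centre of its underside. Bystander
- cleaner: clear bottle with blue cap, 56 mm across, 140 mm tall; origin at the centre of its underside. Bystander
- spool: grey spool, 60 mm across, 42 mm tall, standing on its flange; origin at the centre of its underside. Bystander
- tray: open blue parts tray 90 x 120 x 35 mm; origin at the centre of its underside. Bystander

How it is judged:
By the outcome, as a careful person would: the job done as asked, in the order asked, and still so for the second after the job is handed in, with the robot touching nothing.
It also fails if it takes over 48 s, if anything falls off the work surface, if the arm or the gripper's body presses on something with over 40 N, if the wrist force passes 120 N, or if a joint passes its speed limit or range.

ROBOT

A 6-joint arm with a two-finger parallel gripper is mounted at the origin on the work surface. World frame = base frame: x ahead of the robot, y to its left, z up, the work surface at z = 0. Lengths are in m, angles in rad, forces in N, time in s.
With the tool pointing down it reaches from about 0.325 to 0.85 m from the base axis. Payload 4.4 kg.
Tool frame: the origin (TCP) lies midway between the tips of the shut fingers; the grasp point (between the pads) lies robot.grasp_offset behind it (robot.grasp_offset is the distance from the TCP to the grasp point, in m); x points along the fingers, y is the direction in which the jaws open and shut, and the axes are right-handed (so a half turn about x gives the same grasp; the last joint's range is limited). The gripper opens to 94 mm and grips with 3 to 60 N. Pads are 16 mm wide; open, the fingers measure 119 mm over their backs; the gripper's body (75 mm by 177 mm) begins 78 mm behind the grasp point.
Start: joints at [1.198, 0.207, 1.542, -0, 1.393, -0.15], TCP at [0.127, 0.561, 0.169] pointing down, gripper open.
Joint ranges: [-2.73, 2.73], [-0.86, 2.22], [0.23, 2.46], [-1.11, 4.25], [0.08, 2.63], [-2.82, 2.82]. Speed limits (rad/s): [2.79, 2.79, 3.14, 3.14, 3.14, 3.14].

INTERFACE

Orientations are given as a rotation vector (axis times angle).
In Python, from station import robot gives the robot as it stands.
- The arm moves only by the tool play_rows, never from a script. Its argument "targets" is a list of rows, each a list of 7 numbers: the turn, a rotation vector about the tool's x, y, z in degrees, then the shift along the tool's x, y, z in mm, then the finger opening in mm, from 0 to 94. In form: [[ax, ay, az, x, y, z, gripper], ...]. A call has 1 to 8 rows; each row is the pose to reach, as a shift and turn from the pose commanded when the call began, along the tool's axes at that moment; what a row does not reach only later rows make up. A row lasts 1/12 s, in which the tool goes at most 41.7 mm and 7.16 degrees, less where a joint would pass 70% of its speed; a pose out of reach is approached as far as the arm can. A call with a gripper value outside its range is refused whole. The fingers move at their own pace and stop on an object; "squeeze" is the grip in N (left out, the last holds). Time passes only in rows, so rows that repeat a pose let the fingers close. It gives the time, the measured TCP pose, the force and the opening at its end, in the units of the state.
- robot.state(): the state, without advancing time (a new reading comes with each control period).
- robot.capture(name): name is "scene" or "side" or "wrist"; returns (picture, depth): 400x640x3 uint8, blue, green, red; 400x640 float32, m along the optical axis (not along the pixel's ray), 0 where there is no reading.
- robot.calibration(name): a dict with "K" (3x3 intrinsics, pixels), "k1" (the pictures are not rectified: a ray, as slopes to the right and down, at radius r is drawn at 1 + k1 r^2 times it, then the intrinsics apply), "pose" (4x4, takes a point from camera to world coordinates); the wrist camera has in their place "tool_from_camera" (4x4, takes a point from camera to tool coordinates, whose origin is the TCP and whose axes are the tool frame's). Camera axes: x right, y down, z forward; pixel columns grow to the right and rows downward; lengths in m; the calibration is good to about 2 mm. A picture is of the moment at which its call begins: read the wrist's pose just before it. calibration takes no time and is no camera call.
- robot.job_done(): hands the job in, once; it reports no verdict.
The state is a dict: "time_s": time; "joint_pos": joint angles; "dq": joint speeds; "joint_torque": joint torques, N m; "eef_pos": TCP position; "tool_rot": TCP orientation; "contact_force": force on the tool from outside, world axes, zero at the start; "wrist_torque": the same for the moment, N m; "grip_width": opening from 0.0 (shut) to 1.0 (fully open).
Only numpy, scipy, OpenCV 4.12 (cv2) and the standard library are available. Lean on these libraries where they do the work, as an engineer would, in place of code of your own. Each camera call takes 0.05 s, during which the arm holds its last target.

## Working session

There is one attempt and no reset: what is moved stays moved. The work goes in short steps, Python scripts to look and compute and a tool call to move; the robot and the scene stay as the last step left them, time stands still between calls to the robot, and variables do not carry over. Pictures are saved under pics/ and viewed, and the job is handed in when it is done.

Besides the shell and the picture viewer there is one more tool, called in YAML: its name, and indented under it one key for each argument. play_rows: Moves the arm, as the interface text tells. Its arguments: {"type":"object","properties":{"targets":{"type":"array"},"squeeze":{"type":"number"}},"required":["targets"]}

```bash
mkdir -p pics; ls; python3 - <<'E'
from station import robot
import cv2,numpy as np
print(robot.state())
for n in ("scene","side","wrist"):
    p,d=robot.capture(n); cv2.imwrite(f"pics/{n}0.png",p); np.save(f"pics/{n}0.npy",d)
    c=robot.calibration(n); print(n,{k:np.round(v,3).tolist() for k,v in c.items()})
print(robot.grasp_offset)
E
```

```text
pics
{'time_s': 0.0, 'joint_pos': array([ 1.19848319e+00,  2.07393366e-01,  1.54292338e+00, -1.67015065e-05,
        1.39348882e+00, -1.50489759e-01]), 'dq': array([-0.00061747, -0.00035626,  0.00182332, -0.00177354, -0.00130941,
        0.00043543]), 'joint_torque': array([-9.46540808e-05, -3.70890248e+01, -2.81408715e+01,  6.97641098e-02,
        3.63831490e-02, -1.47731521e-04]), 'eef_pos': array([0.12619521, 0.5600862 , 0.16752052]), 'tool_rot': array([ 0.17248078,  1.56432708, -0.17585132]), 'contact_force': array([ 0.09510103, -0.04748498,  0.50863634]), 'wrist_torque': array([-0.00214776,  0.01824853, -0.00085334]), 'grip_width': 1.000228911329175}
scene {'K': [[441.977, 0.0, 320.262], [0.0, 441.977, 208.253], [0.0, 0.0, 1.0]], 'k1': -0.042, 'pose': [[-0.556, 0.482, -0.677, 1.416], [0.831, 0.304, -0.466, 0.596], [-0.018, -0.822, -0.57, 0.826], [0.0, 0.0, 0.0, 1.0]]}
side {'K': [[401.68, 0.0, 322.941], [0.0, 401.68, 199.086], [0.0, 0.0, 1.0]], 'k1': -0.044, 'pose': [[0.897, -0.327, 0.298, 0.203], [-0.442, -0.686, 0.578, -0.617], [0.015, -0.65, -0.759, 0.917], [0.0, 0.0, 0.0, 1.0]]}
wrist {'K': [[319.247, 0.0, 321.359], [0.0, 319.247, 198.934], [0.0, 0.0, 1.0]], 'k1': -0.011, 'tool_from_camera': [[-0.0, -0.249, 0.969, -0.216], [1.0, -0.001, 0.0, 0.001], [0.001, 0.969, 0.249, -0.071], [0.0, 0.0, 0.0, 1.0]]}
0.0188
```

View pics/scene0.png

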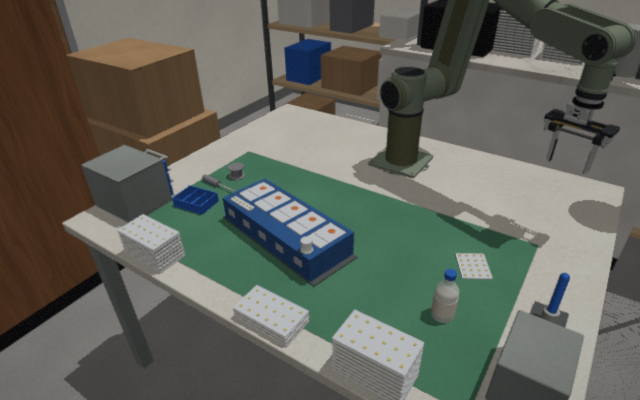

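View pics/side0.png

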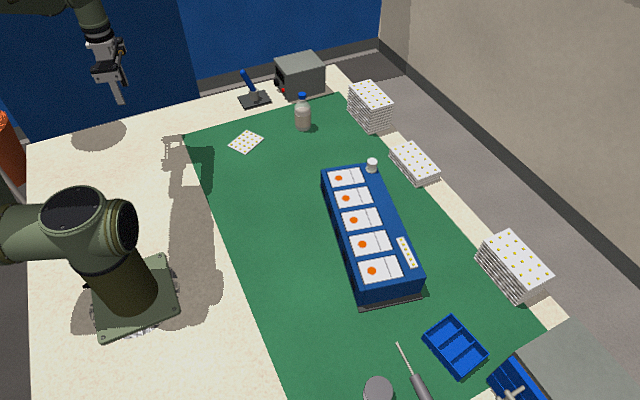

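View pics/wrist0.png

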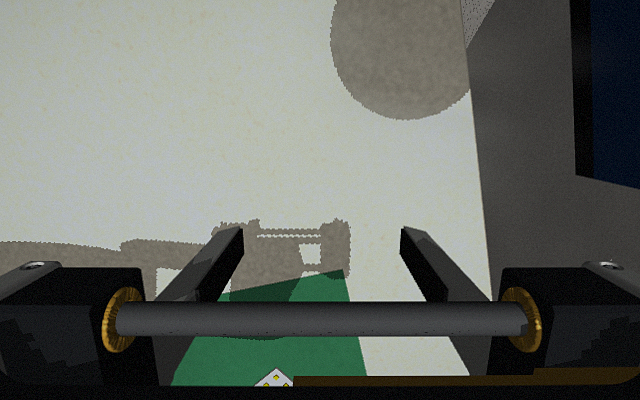

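The side picture shows the magazine with its orange marks at about (339,178), (339,198), (348,220), (361,243) and (371,270). The jar and strip stand behind the flaps. I'll locate the marks next.

```bash
cat > h.py <<'E'
import cv2,numpy as np
from station import robot
from scipy.spatial.transform import Rotation as R
def ray(c,u,v):
    K=c["K"];k=c["k1"]
    p=np.array([(u-K[0,2])/K[0,0],(v-K[1,2])/K[1,1]]);q=p.copy()
    for _ in range(20): q=p/(1+k*(q@q))
    return np.array([q[0],q[1],1.])
def pt(c,T,u,v,z): return T[:3,:3]@(ray(c,u,v)*z)+T[:3,3]
def onz(c,T,u,v,z):
    r=T[:3,:3]@ray(c,u,v); s=(z-T[2,3])/r[2]; return T[:3,3]+s*r
def marks(p,lo=15,amin=25):
    h=cv2.cvtColor(p,cv2.COLOR_BGR2HSV)
    m=cv2.inRange(h,(5,140,120),(18,255,255))
    n,l,s,c=cv2.connectedComponentsWithStats(m)
    return [(c[i],s[i,4]) for i in range(1,n) if s[i,4]>=amin]
E
python3 - <<'E'
from h import *
for n in("side","scene"):
    p=cv2.imread(f"pics/{n}0.png");d=np.load(f"pics/{n}0.npy");c=robot.calibration(n);T=c["pose"]
    for (u,v),a in marks(p,amin=8):
        z=d[int(round(v)),int(round(u))]
        print(n,round(u),round(v),a,np.round(pt(c,T,u,v,z),4),np.round(onz(c,T,u,v,.085),4))
E
```

```text
side 3 120 104 [-0.5603  1.5949 -0.3897] [-0.2829  0.7915  0.085 ]
side 338 178 25 [0.6045 0.0699 0.0861] [0.605  0.0709 0.085 ]
side 345 198 32 [ 0.5882 -0.0042  0.0835] [ 0.5875 -0.0053  0.085 ]
side 353 220 34 [ 0.5704 -0.0801  0.0846] [ 0.5702 -0.0804  0.085 ]
side 362 244 41 [ 0.2033 -0.6165  0.917 ] [ 0.5527 -0.1565  0.085 ]
side 371 270 49 [ 0.5349 -0.2332  0.0861] [ 0.5353 -0.2327  0.085 ]
scene 278 197 9 [ 0.5523 -0.1561  0.0817] [ 0.5562 -0.1527  0.085 ]
scene 294 208 9 [ 0.5715 -0.0788  0.0836] [ 0.573  -0.0775  0.085 ]
scene 312 219 13 [ 5.924e-01 -2.000e-04  8.580e-02] [ 0.5915 -0.0008  0.085 ]
scene 331 231 13 [0.6067 0.0731 0.0824] [0.6095 0.0749 0.085 ]
```

```bash
cat >> h.py <<'E'
YAW=-0.228
def goal(p,yaw=YAW):
    # tool x down, tool y along mag +/-y ; choose z=x cross y
    xs=np.array([0,0,-1.]); ym=np.array([-np.sin(yaw),np.cos(yaw),0])
    return p,xs,ym
def delta(p,yaw=YAW):
    s=robot.state(); Rw=R.from_rotvec(s["tool_rot"]); 
    print("tool axes in world (cols)\n",np.round(Rw.as_matrix(),3))
    print("shift mm",np.round(Rw.inv().apply(np.array(p)-s["eef_pos"])*1000,1))
    for sg in(1,-1):
        p_,x,y=goal(p,yaw);y=sg*y
        G=R.from_matrix(np.column_stack([x,y,np.cross(x,y)]))
        print("turn deg",sg,np.round(np.degrees((Rw.inv()*G).as_rotvec()),2))
    print("F",np.round(s["contact_force"],2),"t",s["time_s"],"pos",np.round(s["eef_pos"],4), "g",s["grip_width"])
E
python3 - <<'E'
from h import *
delta([0.606,0.072,0.125])
E
```

```text
tool axes in world (cols)
 [[-0.001  0.22   0.975]
 [-0.002  0.975 -0.22 ]
 [-1.    -0.002 -0.   ]]
shift mm [  43.3 -370.7  575.4]
turn deg 1 [ 0.35 -0.01  0.1 ]
turn deg -1 [-1.7965e+02 -1.5000e-01 -2.0000e-02]
F [ 0.37 -0.42 -0.04] t 0.15 pos [0.1263 0.5603 0.1678] g 1.0022276317213266
```

play_rows:
  targets:
    - [0, 0, 0, -10, -160, 248, 0]
    - [0, 0, 0, -10, -160, 248, 0]
    - [0, 0, 0, -10, -160, 248, 0]
    - [0, 0, 0, -10, -160, 248, 0]
    - [0, 0, 0, -10, -160, 248, 0]
    - [0, 0, 0, -10, -160, 248, 0]
    - [0, 0, 0, -10, -160, 248, 0]
    - [0, 0, 0, -10, -160, 248, 0]
  squeeze: 10

```text
time_s: 0.82
eef_pos: [0.3375, 0.3458, 0.1788]
tool_rot: [0.178, 1.561, -0.181]
contact_force: [0.2, 0.8, 0.5]
grip_width: 0.466
```

```bash
python3 - <<'E'
from h import *
delta([0.606,0.072,0.125])
E
```

```text
tool axes in world (cols)
 [[ 0.003  0.227  0.974]
 [-0.002  0.974 -0.227]
 [-1.    -0.002  0.003]]
shift mm [  55.1 -205.7  323.4]
turn deg 1 [-0.05  0.17  0.09]
turn deg -1 [ 1.7995e+02  1.4000e-01 -2.7000e-01]
F [0.15 0.79 0.52] t 0.8167 pos [0.3375 0.3458 0.1788] g 0.46564272128251155
```

play_rows:
  targets:
    - [0, 0, 0, 0, -165, 260, 0]
    - [0, 0, 0, 0, -165, 260, 0]
    - [0, 0, 0, 0, -165, 260, 0]
    - [0, 0, 0, 0, -165, 260, 0]
    - [0, 0, 0, 0, -165, 260, 0]
    - [0, 0, 0, 0, -165, 260, 0]
    - [0, 0, 0, 0, -165, 260, 0]
    - [0, 0, 0, 0, -165, 260, 0]

```text
time_s: 1.48
eef_pos: [0.5535, 0.1286, 0.1783]
tool_rot: [0.176, 1.562, -0.178]
contact_force: [0.1, 0.3, -0.0]
grip_width: 0.006
```

```bash
python3 - <<'E'
from h import *
delta([0.606,0.072,0.125])
E
```

```text
tool axes in world (cols)
 [[ 0.001  0.224  0.975]
 [-0.001  0.975 -0.224]
 [-1.    -0.001  0.001]]
shift mm [ 53.4 -43.4  63.8]
turn deg 1 [0.14 0.08 0.06]
turn deg -1 [-1.7986e+02 -1.0000e-01  1.3000e-01]
F [ 0.11  0.31 -0.02] t 1.4833 pos [0.5535 0.1286 0.1783] g 0.005673550483708729
```

play_rows:
  targets:
    - [0, 0, 0, 20, -22, 32, 0]
    - [0, 0, 0, 50, -43, 63, 0]
    - [0, 0, 0, 78, -43, 64, 0]
    - [0, 0, 0, 78, -43, 64, 0]
    - [0, 0, 0, 78, -43, 64, 0]

```text
time_s: 1.9
eef_pos: [0.6007, 0.0768, 0.0979]
tool_rot: [0.175, 1.571, -0.175]
contact_force: [0.4, -0.4, -0.0]
grip_width: 0.005
```

```bash
python3 - <<'E'
from h import *
delta([0.606,0.072,0.085])
p,d=robot.capture("side"); cv2.imwrite("pics/side1.png",cv2.resize(p[100:300,240:440],(800,800))[:600])
p,d=robot.capture("wrist"); cv2.imwrite("pics/wrist1.png",p)
E
```

```text
tool axes in world (cols)
 [[-0.007  0.22   0.975]
 [ 0.001  0.975 -0.22 ]
 [-1.    -0.001 -0.007]]
shift mm [12.8 -3.5  6.4]
turn deg 1 [ 0.33 -0.41  0.04]
turn deg -1 [-1.7966e+02 -6.0000e-02 -6.5000e-01]
F [ 0.35 -0.42 -0.03] t 1.9 pos [0.6007 0.0768 0.0979] g 0.005444808901779047
```

View pics/side1.png

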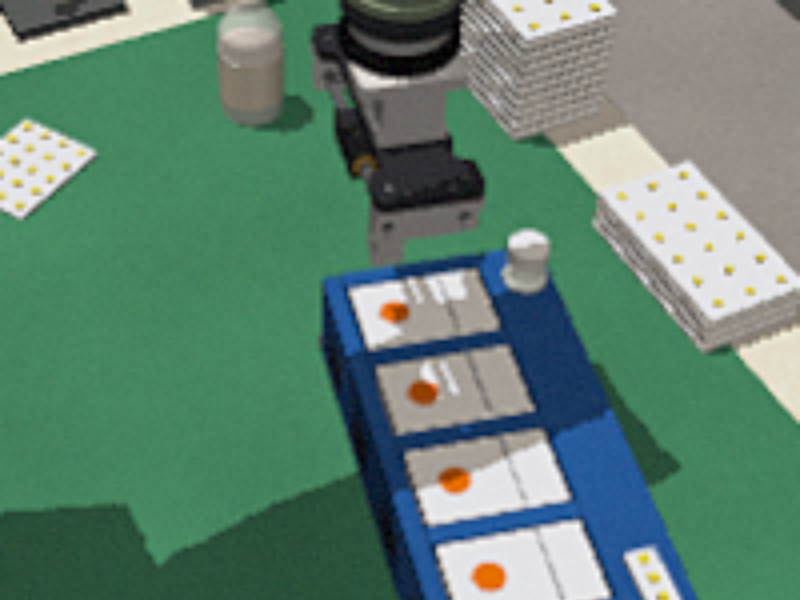

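View pics/wrist1.png

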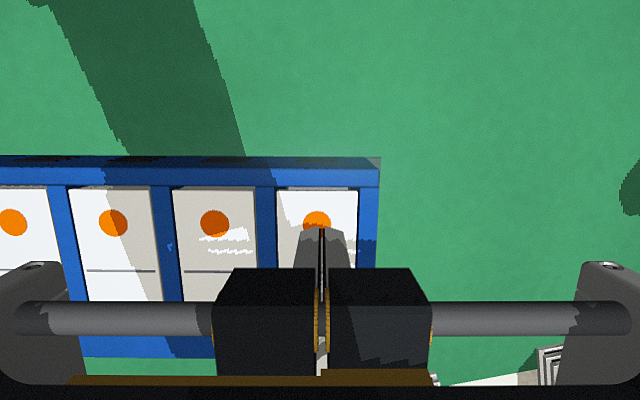

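```bash
python3 - <<'E'
from h import *
def proj(c,T,P):
    q=np.linalg.inv(T)@np.r_[P,1]; a,b=q[:2]/q[2]; f=1+c["k1"]*(a*a+b*b); K=c["K"]; return np.round([K[0,0]*a*f+K[0,2],K[1,1]*b*f+K[1,2]],1)
c=robot.calibration("side");e=robot.state()["eef_pos"]; print(e,proj(c,c["pose"],e),proj(c,c["pose"],[.606,.072,.085]))
c=robot.calibration("wrist"); 
print(proj(c,c["tool_from_camera"],np.zeros(3)))
s=robot.state();M=np.eye(4);M[:3,:3]=R.from_rotvec(s["tool_rot"]).as_matrix();M[:3,3]=s["eef_pos"];T=M@c["tool_from_camera"]
p=cv2.imread("pics/wrist1.png")
for m,a in marks(p): print(m,a,np.round(onz(c,T,*m,.085),4))
p,d=robot.capture("side"); cv2.imwrite("pics/side2.png",cv2.resize(p[100:250,240:440],(800,600)))
E
```

```text
[0.60364909 0.07751203 0.10197164] [336.9 172. ] [338.2 177.2]
[320.2 219.5]
[ 12.52189142 222.03152364] 571 [ 0.5588 -0.1568  0.085 ]
[112.62244898 222.68537415] 588 [ 0.5764 -0.0805  0.085 ]
[214.19262982 223.44221106] 597 [ 0.5943 -0.004   0.085 ]
[316.09210526 220.2       ] 380 [0.6089 0.073  0.085 ]
```

View pics/side2.png

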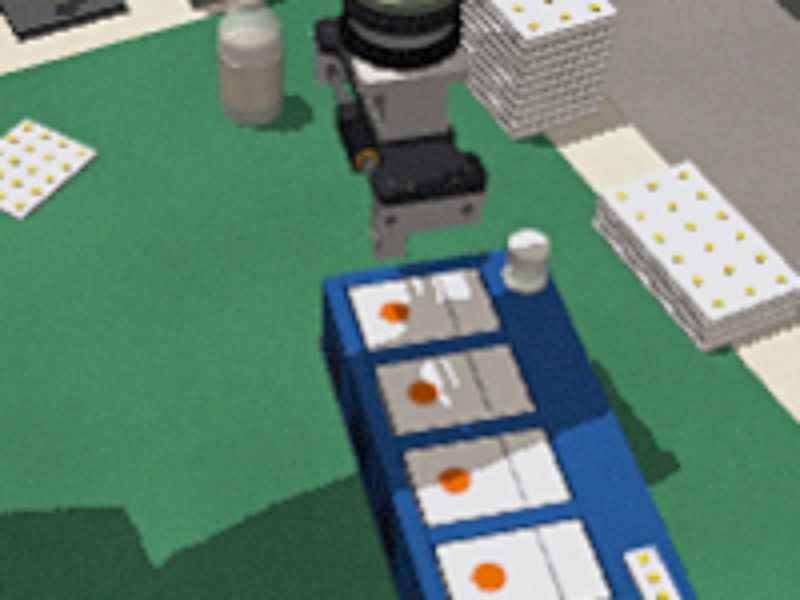

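```bash
python3 - <<'E'
from h import *
s=robot.state();print(s["time_s"],s["eef_pos"],s["tool_rot"],s["dq"])
c=robot.calibration("side");p,d=robot.capture("side")
for v in range(150,182,2): print(v,[ (np.round(pt(c,c["pose"],u,v,d[v,u]),3).tolist(),p[v,u].tolist()) for u in (337,)])
print(robot.state()["eef_pos"])
E
```

```text
2.05 [0.60436842 0.07756247 0.10291823] [ 0.17325985  1.56077909 -0.1721869 ] [ 0.00220258 -0.01431544 -0.00807426 -0.00327629 -0.00543732 -0.00104141]
150 [([0.554, -0.003, 0.273], [24, 15, 17])]
152 [([0.554, -0.003, 0.266], [112, 114, 117])]
154 [([0.557, 0.002, 0.254], [43, 41, 42])]
156 [([0.56, 0.005, 0.243], [82, 83, 87])]
158 [([0.558, 0.002, 0.24], [95, 100, 101])]
160 [([0.596, 0.067, 0.161], [101, 105, 107])]
162 [([0.595, 0.065, 0.156], [98, 102, 105])]
164 [([0.597, 0.068, 0.145], [100, 122, 94])]
166 [([0.667, 0.188, 0.0], [125, 124, 60])]
168 [([0.62, 0.107, 0.084], [163, 92, 36])]
170 [([0.617, 0.1, 0.084], [178, 167, 168])]
172 [([0.613, 0.093, 0.084], [233, 232, 232])]
174 [([0.609, 0.086, 0.084], [236, 232, 226])]
176 [([0.605, 0.077, 0.085], [0, 95, 232])]
178 [([0.602, 0.072, 0.083], [0, 107, 233])]
180 [([0.599, 0.066, 0.082], [147, 166, 227])]
[0.60466639 0.07749312 0.10331329]
```

```bash
python3 - <<'E'
from h import *
c=robot.calibration("wrist");p,d=robot.capture("wrist")
for u in (310,317,328):
  for v in range(214,264,4): print(u,v,np.round(pt(c,c["tool_from_camera"],u,v,d[v,u]),3).tolist(),p[v,u].tolist())
c=robot.calibration("scene");p,d=robot.capture("scene"); cv2.imwrite("pics/scene1.png",cv2.resize(p[100:300,220:460],(720,600)))
E
```

```text
310 214 [0.018, -0.008, 0.001] [0, 135, 242]
310 218 [0.019, -0.008, 0.005] [2, 139, 243]
310 222 [0.018, -0.008, 0.008] [0, 142, 247]
310 226 [0.018, -0.008, 0.011] [0, 68, 175]
310 230 [-0.045, -0.006, -0.008] [105, 106, 105]
310 234 [-0.051, -0.005, -0.008] [113, 112, 113]
310 238 [-0.057, -0.005, -0.008] [72, 71, 70]
310 242 [-0.063, -0.005, -0.008] [78, 78, 80]
310 246 [-0.067, -0.005, -0.008] [70, 79, 77]
310 250 [-0.073, -0.005, -0.009] [74, 72, 69]
310 254 [-0.078, -0.005, -0.008] [79, 78, 78]
310 258 [-0.216, 0.001, -0.071] [75, 77, 76]
310 262 [-0.087, -0.004, -0.009] [74, 75, 72]
317 214 [0.018, -0.003, 0.001] [0, 136, 242]
317 218 [0.019, -0.003, 0.005] [0, 133, 243]
317 222 [0.018, -0.003, 0.008] [0, 144, 255]
317 226 [-0.038, -0.002, -0.008] [101, 108, 118]
317 230 [-0.045, -0.002, -0.009] [114, 116, 112]
317 234 [-0.051, -0.002, -0.008] [109, 114, 111]
317 238 [-0.058, -0.002, -0.009] [88, 88, 86]
317 242 [-0.063, -0.001, -0.009] [79, 85, 80]
317 246 [-0.068, -0.001, -0.008] [71, 74, 73]
317 250 [-0.074, -0.001, -0.009] [79, 83, 80]
317 254 [-0.078, -0.001, -0.009] [73, 75, 76]
317 258 [-0.082, -0.001, -0.008] [77, 82, 80]
317 262 [-0.086, -0.001, -0.008] [79, 81, 79]
328 214 [0.019, 0.006, 0.002] [113, 173, 240]
328 218 [0.018, 0.006, 0.005] [0, 130, 243]
328 222 [0.017, 0.006, 0.008] [0, 129, 243]
328 226 [-0.038, 0.005, -0.008] [72, 131, 218]
328 230 [-0.045, 0.005, -0.009] [99, 101, 98]
328 234 [-0.052, 0.004, -0.009] [106, 109, 107]
328 238 [-0.056, 0.004, -0.008] [112, 116, 112]
328 242 [-0.062, 0.004, -0.008] [74, 78, 76]
328 246 [-0.068, 0.004, -0.009] [74, 78, 77]
328 250 [-0.072, 0.004, -0.008] [70, 76, 71]
328 254 [-0.079, 0.004, -0.009] [77, 76, 75]
328 258 [-0.081, 0.004, -0.008] [72, 74, 72]
328 262 [-0.086, 0.004, -0.008] [77, 81, 77]
```

View pics/scene1.png

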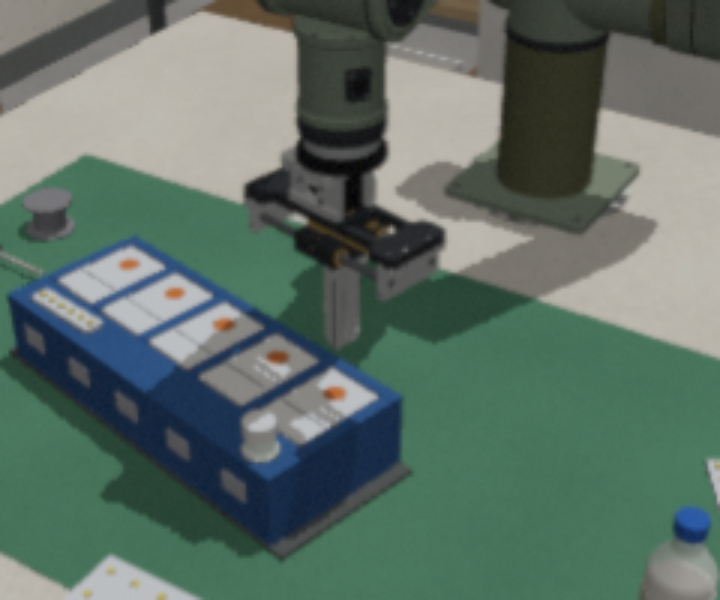

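The wrist and side depth both put the visible fingertips about 38 mm short of the reported TCP. First contact could therefore come at a TCP height of 85 mm or about 47 mm. I'll descend in small steps and watch the force.

play_rows:
  targets:
    - [0, 0, 0, 4, -4, 4, 0]
    - [0, 0, 0, 8, -4, 4, 0]
    - [0, 0, 0, 12, -4, 4, 0]
    - [0, 0, 0, 12, -4, 4, 0]
    - [0, 0, 0, 12, -4, 4, 0]

```text
time_s: 2.62
eef_pos: [0.6059, 0.0713, 0.0879]
tool_rot: [0.174, 1.565, -0.174]
contact_force: [-0.1, -0.7, 0.9]
grip_width: 0.004
```

play_rows:
  targets:
    - [0, 0, 0, 1, 0, 0, 0]
    - [0, 0, 0, 2, 0, 0, 0]

```text
time_s: 2.78
eef_pos: [0.6067, 0.0713, 0.0867]
tool_rot: [0.174, 1.564, -0.174]
contact_force: [0.9, -0.4, 0.4]
grip_width: 0.006
```

play_rows:
  targets:
    - [0, 0, 0, 1, 0, 0, 0]
    - [0, 0, 0, 2, 0, 0, 0]

```text
time_s: 2.95
eef_pos: [0.6066, 0.0714, 0.0846]
tool_rot: [0.174, 1.564, -0.174]
contact_force: [0.9, 0.2, -0.7]
grip_width: 0.007
```

play_rows:
  targets:
    - [0, 0, 0, 1, 0, 0, 0]
    - [0, 0, 0, 1, 0, 0, 0]

```text
time_s: 3.12
eef_pos: [0.6064, 0.0713, 0.0834]
tool_rot: [0.174, 1.564, -0.174]
contact_force: [0.3, -0.5, 0.1]
grip_width: 0.002
```

play_rows:
  targets:
    - [0, 0, 0, 2, 0, 0, 0]
    - [0, 0, 0, 3, 0, 0, 0]
    - [0, 0, 0, 3, 0, 0, 0]

```text
time_s: 3.37
eef_pos: [0.6063, 0.0713, 0.0803]
tool_rot: [0.174, 1.564, -0.174]
contact_force: [0.9, -0.6, -0.4]
grip_width: 0.007
```

```bash
python3 - <<'E'
from h import *
print(robot.state()["eef_pos"],robot.state()["contact_force"])
c=robot.calibration("side");p,d=robot.capture("side");cv2.imwrite("pics/side3.png",cv2.resize(p[130:230,290:430],(800,571),interpolation=cv2.INTER_CUBIC))
c=robot.calibration("wrist");p,d=robot.capture("wrist");cv2.imwrite("pics/wrist3.png",p)
for v in range(214,264,4): print(v,np.round(pt(c,c["tool_from_camera"],317,v,d[v,317]),3).tolist())
E
```

```text
[0.60626519 0.07132361 0.08025228] [ 0.87217317 -0.61091835 -0.38024388]
214 [-0.005, -0.002, -0.006]
218 [-0.006, -0.002, -0.003]
222 [-0.005, -0.002, 0.0]
226 [-0.038, -0.002, -0.008]
230 [-0.046, -0.002, -0.009]
234 [-0.052, -0.002, -0.009]
238 [-0.058, -0.002, -0.009]
242 [-0.063, -0.001, -0.008]
246 [-0.067, -0.001, -0.008]
250 [-0.072, -0.001, -0.008]
254 [-0.078, -0.001, -0.009]
258 [-0.082, -0.001, -0.008]
262 [-0.086, -0.001, -0.008]
```

View pics/side3.png

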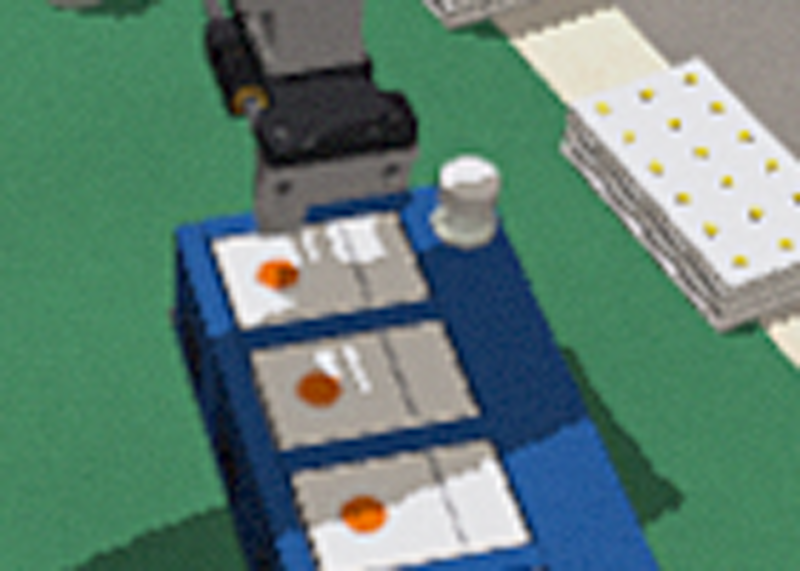

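View pics/wrist3.png

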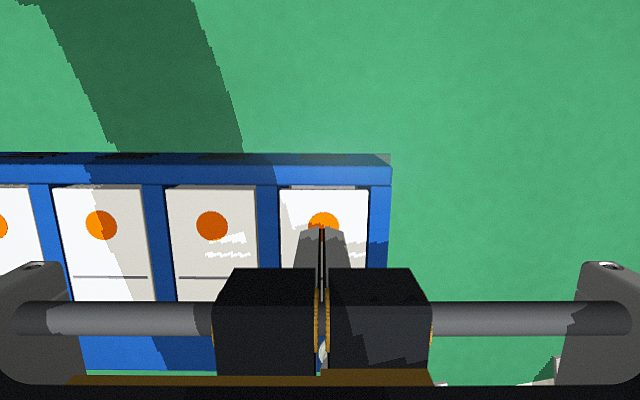

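```bash
python3 - <<'E'
from h import *
s=robot.state();Rw=R.from_rotvec(s["tool_rot"])
out=[]
for n in("side","scene"):
    c=robot.calibration(n);p,d=robot.capture(n)
    for v in range(100,300):
        for u in range(200,460):
            if d[v,u]>0:
                P=pt(c,c["pose"],u,v,d[v,u])
                if P[2]>.1: 
                    q=Rw.inv().apply(P-s["eef_pos"])*1000
                    if -200<q[0]<0 and abs(q[1])<120 and abs(q[2])<90: out.append(q)
o=np.array(out)
for a in range(-150,0,8):
    b=o[(o[:,0]>=a)&(o[:,0]<a+8)]
    if len(b): print(a,len(b),np.round(b.min(0)[1:]),np.round(b.max(0)[1:]))
E
```

```text
-150 319 [-84. -38.] [86. 36.]
-142 194 [-84. -38.] [85. 34.]
-134 21 [-81. -37.] [82. 25.]
-126 7 [8. 5.] [16.  9.]
-118 23 [-6. -5.] [19. 11.]
-110 32 [-9. -9.] [17. 10.]
-102 30 [ -9. -11.] [17. 10.]
-94 28 [ -7. -11.] [17. 11.]
-86 30 [ -9. -14.] [17. 10.]
-78 33 [-10. -14.] [17. 11.]
-70 31 [ -8. -14.] [16. 10.]
-62 49 [-16. -13.] [17. 11.]
-54 44 [-16. -14.] [17. 11.]
-46 24 [-13. -15.] [15. 88.]
-38 13 [  2. -14.] [21. 90.]
-30 7 [ 2. 86.] [16. 90.]
-22 1 [ 9. 87.] [ 9. 87.]
```

The gripper body also sits about 37 mm further back than stated. So the real tip is about 37 mm behind the reported TCP, and I expect contact at a reported z of about 0.048.

play_rows:
  targets:
    - [0, 0, 0, 8, -1, 1, 0]
    - [0, 0, 0, 16, -1, 1, 0]
    - [0, 0, 0, 22, -1, 1, 0]
    - [0, 0, 0, 26, -1, 1, 0]
    - [0, 0, 0, 26, -1, 1, 0]
    - [0, 0, 0, 26, -1, 1, 0]

```text
time_s: 4.07
eef_pos: [0.6068, 0.0701, 0.0539]
tool_rot: [0.174, 1.565, -0.174]
contact_force: [0.8, 0.1, 0.5]
grip_width: 0.007
```

play_rows:
  targets:
    - [0, 0, 0, 1, 0, 0, 0]
    - [0, 0, 0, 2, 0, 0, 0]
    - [0, 0, 0, 2, 0, 0, 0]

```text
time_s: 4.32
eef_pos: [0.6075, 0.0701, 0.0528]
tool_rot: [0.174, 1.563, -0.174]
contact_force: [-0.3, -0.4, -0.1]
grip_width: 0.004
```

play_rows:
  targets:
    - [0, 0, 0, 1, 0, 0, 0]
    - [0, 0, 0, 1, 0, 0, 0]

```text
time_s: 4.48
eef_pos: [0.6074, 0.0701, 0.0517]
tool_rot: [0.174, 1.564, -0.174]
contact_force: [-0.1, -0.1, -0.2]
grip_width: 0.003
```

play_rows:
  targets:
    - [0, 0, 0, 1, 0, 0, 0]
    - [0, 0, 0, 1, 0, 0, 0]

```text
time_s: 4.65
eef_pos: [0.6072, 0.0701, 0.0506]
tool_rot: [0.174, 1.564, -0.174]
contact_force: [-0.1, 0.1, -0.5]
grip_width: 0.006
```

play_rows:
  targets:
    - [0, 0, 0, 1, 0, 0, 0]
    - [0, 0, 0, 1, 0, 0, 0]

```text
time_s: 4.82
eef_pos: [0.6072, 0.0701, 0.0495]
tool_rot: [0.174, 1.564, -0.174]
contact_force: [0.5, -0.4, -0.6]
grip_width: 0.005
```

play_rows:
  targets:
    - [0, 0, 0, 1, 0, 0, 0]
    - [0, 0, 0, 1, 0, 0, 0]

```text
time_s: 4.98
eef_pos: [0.6073, 0.0701, 0.0485]
tool_rot: [0.174, 1.564, -0.174]
contact_force: [-0.2, -0.2, -0.3]
grip_width: 0.004
```

play_rows:
  targets:
    - [0, 0, 0, 1, 0, 0, 0]
    - [0, 0, 0, 1, 0, 0, 0]

```text
time_s: 5.15
eef_pos: [0.6074, 0.0701, 0.0477]
tool_rot: [0.174, 1.564, -0.174]
contact_force: [-0.6, -0.1, 0.7]
grip_width: 0.003
```

play_rows:
  targets:
    - [0, 0, 0, 1, 0, 0, 0]
    - [0, 0, 0, 1, 0, 0, 0]

```text
time_s: 5.32
eef_pos: [0.6073, 0.0701, 0.0466]
tool_rot: [0.174, 1.564, -0.174]
contact_force: [-0.6, -0.5, 1.4]
grip_width: 0.003
```

play_rows:
  targets:
    - [0, 0, 0, 1, 0, 0, 0]
    - [0, 0, 0, 1, 0, 0, 0]

```text
time_s: 5.48
eef_pos: [0.6073, 0.0701, 0.0456]
tool_rot: [0.174, 1.564, -0.174]
contact_force: [0.0, 0.1, 0.5]
grip_width: 0.003
```

```bash
python3 - <<'E'
from h import *
print(robot.state()["eef_pos"],robot.state()["contact_force"])
c=robot.calibration("side");p,d=robot.capture("side");cv2.imwrite("pics/side4.png",cv2.resize(p[130:230,290:430],(800,571),interpolation=cv2.INTER_CUBIC))
E
```

```text
[0.60734042 0.07011221 0.04556818] [0.00469917 0.12544866 0.45645333]
```

View pics/side4.png

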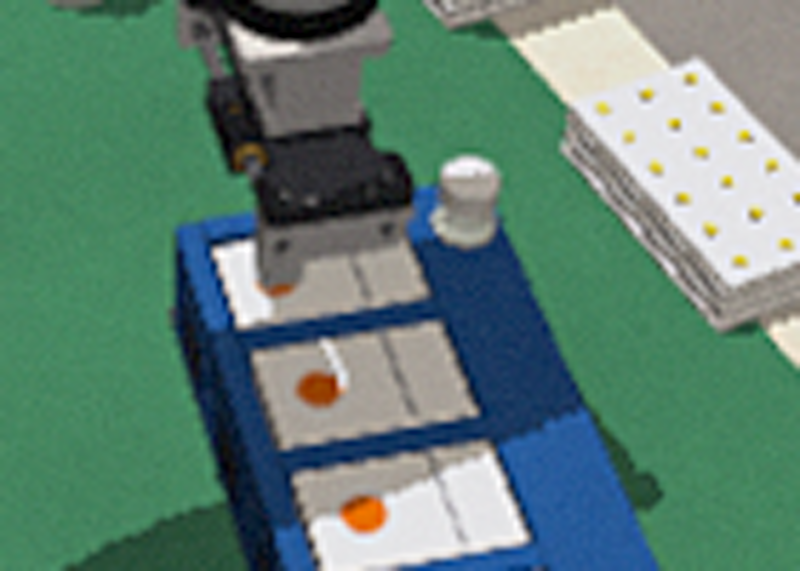

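The tip now meets the flap1 mark in the picture, at crop (277,285). I'll continue in 1 mm steps.

play_rows:
  targets:
    - [0, 0, 0, 1, 0, 0, 0]
    - [0, 0, 0, 1, 0, 0, 0]

```text
time_s: 5.7
eef_pos: [0.6073, 0.0701, 0.0445]
tool_rot: [0.174, 1.564, -0.174]
contact_force: [-1.0, -0.0, 1.4]
grip_width: 0.007
```

play_rows:
  targets:
    - [0, 0, 0, 1, 0, 0, 0]
    - [0, 0, 0, 1, 0, 0, 0]

```text
time_s: 5.87
eef_pos: [0.6073, 0.0701, 0.0435]
tool_rot: [0.174, 1.564, -0.174]
contact_force: [0.0, -0.2, 0.8]
grip_width: 0.004
```

play_rows:
  targets:
    - [0, 0, 0, 1, 0, 0, 0]
    - [0, 0, 0, 1, 0, 0, 0]

```text
time_s: 6.03
eef_pos: [0.6074, 0.0701, 0.0425]
tool_rot: [0.174, 1.564, -0.174]
contact_force: [0.3, 0.6, 0.7]
grip_width: 0.005
```

play_rows:
  targets:
    - [0, 0, 0, 1, 0, 0, 0]
    - [0, 0, 0, 1, 0, 0, 0]

```text
time_s: 6.2
eef_pos: [0.6075, 0.0701, 0.0416]
tool_rot: [0.174, 1.563, -0.174]
contact_force: [0.2, -0.6, 1.3]
grip_width: 0.006
```

```bash
python3 - <<'E'
from h import *
c=robot.calibration("wrist")
for k in range(2):
    p,d=robot.capture("wrist")
    s=robot.state();M=np.eye(4);M[:3,:3]=R.from_rotvec(s["tool_rot"]).as_matrix();M[:3,3]=s["eef_pos"];T=M@c["tool_from_camera"]
    if k==0: cv2.imwrite("pics/wrist5.png",p)
    print(s["contact_force"],s["eef_pos"])
for u in (285,317,355,245,190):
  print(u,[(v,np.round(pt(c,T,u,v,d[v,u]),4)[2]) for v in range(170,240,6)])
E
```

```text
[ 0.23943484 -0.08343047  0.32319941] [0.60746838 0.07009916 0.04160342]
[0.01911486 0.63625487 1.53039119] [0.60741728 0.07007288 0.04157329]
285 [(170, np.float64(0.0768)), (176, np.float64(0.0855)), (182, np.float64(0.0854)), (188, np.float64(0.0855)), (194, np.float64(0.0854)), (200, np.float64(0.0719)), (206, np.float64(0.0723)), (212, np.float64(0.0727)), (218, np.float64(0.0728)), (224, np.float64(0.074)), (230, np.float64(0.0737)), (236, np.float64(0.0756))]
317 [(170, np.float64(0.077)), (176, np.float64(0.0858)), (182, np.float64(0.0846)), (188, np.float64(0.0841)), (194, np.float64(0.0855)), (200, np.float64(0.0706)), (206, np.float64(0.0721)), (212, np.float64(0.0735)), (218, np.float64(0.2576)), (224, np.float64(0.0751)), (230, np.float64(0.087)), (236, np.float64(0.0956))]
355 [(170, np.float64(0.0759)), (176, np.float64(0.086)), (182, np.float64(0.0847)), (188, np.float64(0.0846)), (194, np.float64(0.0849)), (200, np.float64(0.0712)), (206, np.float64(0.0724)), (212, np.float64(0.0727)), (218, np.float64(0.0738)), (224, np.float64(0.0751)), (230, np.float64(0.0763)), (236, np.float64(0.0758))]
245 [(170, np.float64(0.0782)), (176, np.float64(0.0847)), (182, np.float64(0.085)), (188, np.float64(0.0851)), (194, np.float64(0.084)), (200, np.float64(0.0847)), (206, np.float64(0.0845)), (212, np.float64(0.2576)), (218, np.float64(0.0855)), (224, np.float64(0.0847)), (230, np.float64(0.0739)), (236, np.float64(0.0801))]
190 [(170, np.float64(0.0787)), (176, np.float64(0.0838)), (182, np.float64(0.0849)), (188, np.float64(0.0854)), (194, np.float64(0.0834)), (200, np.float64(0.0803)), (206, np.float64(0.0846)), (212, np.float64(0.0848)), (218, np.float64(0.0852)), (224, np.float64(0.0855)), (230, np.float64(0.0856)), (236, np.float64(0.0866))]
```

View pics/wrist5.png

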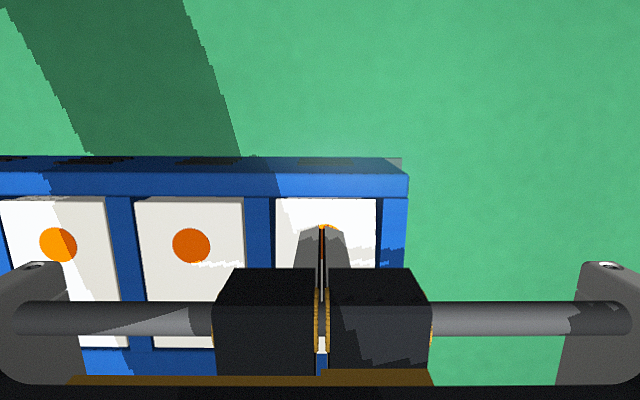

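Flap1 rocks. Its front end is about 13 mm down (z 0.072 against a deck of 0.085) under roughly 1 N, while the neighbouring flaps stay flush. I'll push it open.

play_rows:
  targets:
    - [0, 0, 0, 2, 0, 0, 0]
    - [0, 0, 0, 4, 0, 0, 0]
    - [0, 0, 0, 6, 0, 0, 0]
    - [0, 0, 0, 8, 0, 0, 0]
    - [0, 0, 0, 10, 0, 0, 0]
    - [0, 0, 0, 10, 0, 0, 0]

```text
time_s: 6.8
eef_pos: [0.6067, 0.0701, 0.0309]
tool_rot: [0.174, 1.565, -0.174]
contact_force: [1.0, -0.0, 1.4]
grip_width: 0.007
```

play_rows:
  targets:
    - [0, 0, 0, 2, 0, 0, 0]
    - [0, 0, 0, 4, 0, 0, 0]
    - [0, 0, 0, 6, 0, 0, 0]
    - [0, 0, 0, 8, 0, 0, 0]
    - [0, 0, 0, 10, 0, 0, 0]
    - [0, 0, 0, 10, 0, 0, 0]

```text
time_s: 7.3
eef_pos: [0.6066, 0.0702, 0.0209]
tool_rot: [0.174, 1.565, -0.174]
contact_force: [-0.7, -0.1, 1.6]
grip_width: 0.006
```

```bash
cat >> h.py <<'E'
def ang():
    c=robot.calibration("side");T=c["pose"];p,d=robot.capture("side")
    O=np.array([0.6075,0.0725]);ex=np.array([np.cos(YAW),np.sin(YAW)]);ey=np.array([-ex[1],ex[0]])
    res=[]
    for v in range(140,215):
        for u in range(310,390):
            if d[v,u]>0:
                P=pt(c,T,u,v,d[v,u]);q=P[:2]-O
                res.append([q@ex*1000,q@ey*1000,P[2]*1000,p[v,u].min()])
    return np.array(res),p
E
python3 - <<'E'
from h import *
r,p=ang(); cv2.imwrite("pics/side6.png",cv2.resize(p[130:230,290:430],(800,571),interpolation=cv2.INTER_CUBIC))
f=r[(abs(r[:,1])<28)&(r[:,0]>-40)&(r[:,0]<75)&(r[:,2]<125)]
for x in range(-40,75,5):
    b=f[(f[:,0]>=x)&(f[:,0]<x+5)]
    if len(b): print(x,len(b),np.round(np.sort(b[:,2])))
E
```

```text
-40 27 [80. 81. 81. 81. 81. 82. 82. 82. 82. 83. 83. 83. 83. 83. 83. 83. 83. 83.
 84. 84. 84. 84. 84. 84. 86. 86. 87.]
-35 12 [80. 80. 81. 81. 82. 82. 82. 82. 82. 82. 83. 85.]
-25 2 [48. 53.]
-20 1 [45.]
-15 22 [35. 38. 39. 39. 40. 40. 41. 41. 43. 45. 51. 56. 60. 62. 67. 67. 69. 70.
 71. 72. 73. 76.]
-10 7 [40. 43. 65. 69. 69. 72. 74.]
-5 3 [62. 66. 74.]
0 8 [54. 56. 67. 67. 70. 74. 74. 74.]
5 2 [60. 62.]
10 6 [60. 61. 61. 62. 62. 63.]
15 8 [63. 64. 66. 67. 67. 67. 70. 71.]
20 7 [69. 70. 70. 72. 72. 72. 75.]
25 5 [74. 75. 76. 76. 78.]
30 7 [74. 77. 77. 79. 80. 82. 82.]
35 3 [83. 84. 85.]
40 2 [83. 86.]
45 1 [90.]
50 1 [100.]
55 3 [100. 101. 102.]
60 1 [99.]
65 9 [45. 54. 58. 60. 67. 75. 76. 77. 83.]
70 40 [19. 20. 28. 31. 37. 48. 53. 62. 64. 66. 68. 72. 72. 75. 76. 77. 77. 80.
 80. 80. 80. 81. 81. 82. 82. 82. 82. 82. 83. 83. 83. 83. 83. 83. 83. 84.
 84. 84. 84. 85.]
```

View pics/side6.png

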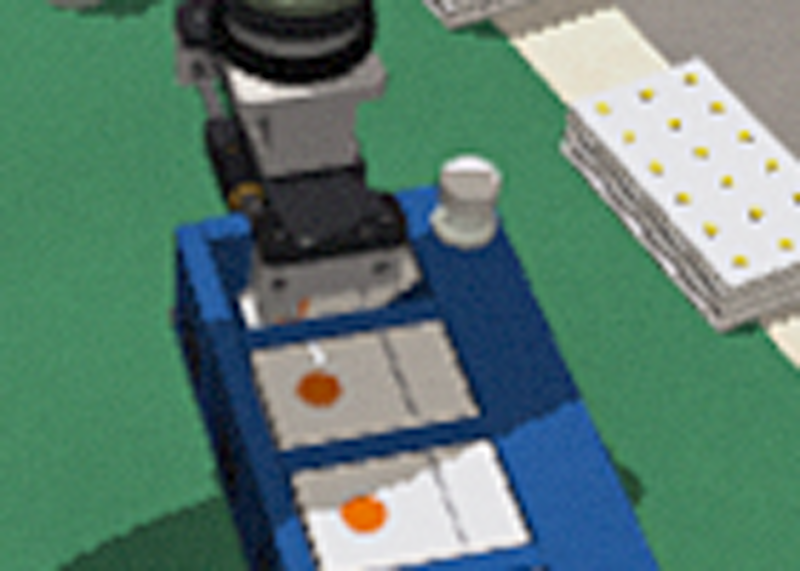

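Flap slope is about 0.72 rad, which matches the model. I need about 9 mm more.

play_rows:
  targets:
    - [0, 0, 0, 2, 0, 0, 0]
    - [0, 0, 0, 4, 0, 0, 0]
    - [0, 0, 0, 6, 0, 0, 0]
    - [0, 0, 0, 7, 0, 0, 0]
    - [0, 0, 0, 7, 0, 0, 0]

```text
time_s: 7.77
eef_pos: [0.6069, 0.0701, 0.0142]
tool_rot: [0.174, 1.565, -0.174]
contact_force: [-1.2, 1.1, 0.4]
grip_width: 0.007
```

play_rows:
  targets:
    - [0, 0, 0, 1, 0, 0, 0]
    - [0, 0, 0, 2, 0, 0, 0]
    - [0, 0, 0, 2, 0, 0, 0]

```text
time_s: 8.02
eef_pos: [0.6072, 0.0701, 0.0124]
tool_rot: [0.174, 1.564, -0.174]
contact_force: [0.3, 0.0, 1.2]
grip_width: 0.005
```

Now I'll lift straight up, pull back toward the robot, and check.

play_rows:
  targets:
    - [0, 0, 0, -5, 0, 0, 0]
    - [0, 0, 0, -15, 0, 0, 0]
    - [0, 0, 0, -40, 0, 0, 0]
    - [0, 0, 0, -75, 0, 0, 0]
    - [0, 0, 0, -110, 0, 0, 0]
    - [0, 0, 0, -140, 0, 0, 0]
    - [0, 0, 0, -140, 0, 0, 0]
    - [0, 0, 0, -140, 0, 0, 0]

```text
time_s: 8.68
eef_pos: [0.6097, 0.0701, 0.1567]
tool_rot: [0.174, 1.557, -0.173]
contact_force: [-0.6, 0.2, 0.5]
grip_width: 0.004
```

play_rows:
  targets:
    - [0, 0, 0, 0, 20, -20, 0]
    - [0, 0, 0, 0, 50, -40, 0]
    - [0, 0, 0, 0, 80, -60, 0]
    - [0, 0, 0, 0, 100, -90, 0]
    - [0, 0, 0, 0, 120, -120, 0]
    - [0, 0, 0, 0, 120, -130, 0]
    - [0, 0, 0, 0, 120, -130, 0]
    - [0, 0, 0, 0, 120, -130, 0]

```text
time_s: 9.35
eef_pos: [0.5062, 0.2153, 0.1516]
tool_rot: [0.172, 1.565, -0.174]
contact_force: [0.1, -0.5, -0.7]
grip_width: 0.009
```

```bash
python3 - <<'E'
from h import *
r,p=ang(); cv2.imwrite("pics/side7.png",p)
p2,_=robot.capture("scene"); cv2.imwrite("pics/scene7.png",p2)
f=r[(abs(r[:,1])<22)&(r[:,0]>-10)&(r[:,0]<60)&(r[:,2]<125)]
k=f[(f[:,0]>2)&(f[:,0]<55)]
for _ in range(6):
    a=np.polyfit(k[:,0],k[:,2],1);e=abs(np.polyval(a,k[:,0])-k[:,2]);k=k[e<max(3,2*np.median(e))]
print("slope angle",np.arctan(a[0]),len(k),len(f),k[:,0].min(),k[:,0].max())
print(robot.state()["eef_pos"],robot.state()["contact_force"],robot.state()["time_s"])
E
```

```text
slope angle 0.8537843150705869 199 267 2.2250107920808606 54.49266606794119
[0.50761775 0.21467491 0.15218954] [ 0.72228064 -1.29446421  0.16390148] 9.45
```

View pics/side7.png

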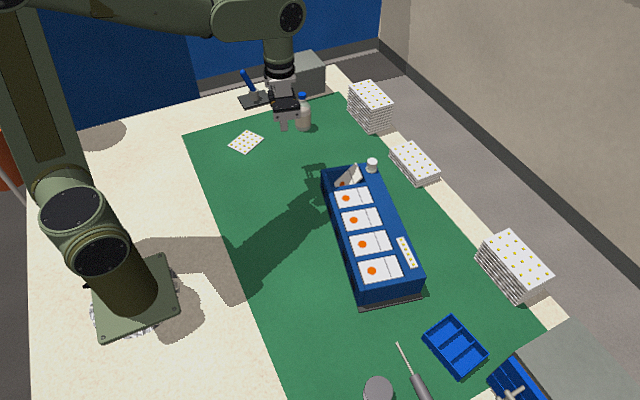

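View pics/scene7.png

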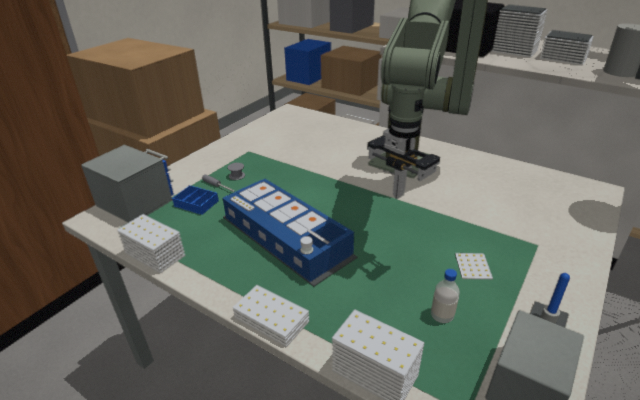

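Flap1 stands open at (350,178) in the side picture, and the jar and strip are unmoved. The margin over 0.785 rad matters, so I'll check it with an independent plane fit.

```bash
python3 - <<'E'
from h import *
rng=np.random.default_rng(0)
r,p=ang()
f=r[(abs(r[:,1])<27)&(r[:,0]>-15)&(r[:,0]<62)&(r[:,2]<120)&(r[:,3]>70)][:,:3]
best=None
for _ in range(2000):
    s=f[rng.choice(len(f),3,False)];n=np.cross(s[1]-s[0],s[2]-s[0])
    if np.linalg.norm(n)<100: continue
    n/=np.linalg.norm(n);i=abs((f-s[0])@n)<2
    if best is None or i.sum()>best.sum(): best=i
k=f[best];U,S,V=np.linalg.svd(k-k.mean(0));n=V[2];n*=np.sign(n[2])
print(len(f),best.sum(),n,"angle",np.arctan2(-n[0],n[2]),k.min(0),k.max(0),"rms",S[2]/len(k)**.5)
# deck reference
E
```

```text
301 251 [-0.7568464   0.00275161  0.65358699] angle 0.8584789004779628 [ -7.16676546 -26.69279409  33.32548935] [ 55.46542953  26.83436891 106.18773581] rms 1.0505905565209115
```

```bash
python3 - <<'E'
from station import robot
print(robot.job_done(), robot.state()["time_s"])
E
```

```text
the job is handed in; nothing more can be done
the job is handed in; nothing more can be done
```

The empty pocket was under flap1, and it now stands open at about 0.86 rad (49°). I handed the job in at about 9.5 s of the 48 s.

- **Finding it:** flap1 was the first flap I pressed, and it rocked against about 1–1.5 N. I didn't touch the other four. I pushed it down on its mark, then lifted the fingers out and moved clear of the magazine.
- **Final angle:** a line fit gave 0.854 rad and a plane fit 0.858 rad (1 mm rms), both from the side camera's depth and above the 0.785 rad needed. The press-depth model predicted about 0.87.
- **Everything else:** in the last pictures the other flaps are flush and the jar, strip and other objects look unmoved. The arm is away from the magazine with no contact force beyond noise, and readings stayed below 2 N at the end of each move.
- **One disagreement:** the wrist and side depth showed the real fingertips about 37 mm short of the reported TCP. First contact confirmed this, at a reported z of about 0.047 instead of 0.085. I worked from the measured tip after that.

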